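Turn the dust extraction up three clicks and switch it on

ROBOT

A 6-joint arm with a two-finger parallel gripper is mounted at the origin on the work surface. World frame = base frame: x ahead of the robot, y to its left, z up, the work surface at z = 0. Lengths are in m, angles in degrees, forces in N, time in s.
With the tool pointing down it reaches from about 0.375 to 0.75 m from the base axis. Payload 9 kg.
Tool frame: the origin (TCP) lies midway between the tips of the shut fingers; the grasp point (between the pads) lies 19 mm behind it (robot.hold_point_z is the distance from the TCP to the grasp point, in m); z points along the fingers, y is the line along which they close (so a half turn about z gives the same grasp; the last joint's range is limited). The gripper opens to 85 mm and grips with 20 to 120 N. Pads are 22 mm wide; open, the fingers measure 114 mm over their backs; the gripper's body (76 mm by 85 mm) begins 54 mm behind the grasp point. The pads swing forward as they close: fully open they stand 13 mm farther back than shut.
Start: joints at [-86.098, 5.964, 5.575, 89.605, 0, 77.527], TCP at [0.169, -0.576, 0.231] pointing down, gripper open.
Joint ranges: [-171.21, 171.21], [-48.23, 106.86], [-62.78, 66.21], [-105.2, 120.99], [-86.42, 89.51], [-180, 180]. Speed limits (degrees/s): [127.2, 127.2, 147.25, 180, 180, 180].

INTERFACE

Orientations are given as [roll, pitch, yaw] about the fixed x, y, z axes, in that order (R = Rz(yaw) Ry(pitch) Rx(roll)).
In Python, from plant import robot, fingers, grab_frame, get_calibration, cut_out, mark_of gives the robot as it stands. Calls block until the motion is done:
- robot.move_pose(position, orientation): joint-space move of the TCP to a pose.
- robot.line_to(position, vel=0.15, rotation=None, guard=None): straight line of the TCP; rotation=None keeps the orientation; vel is the mean speed in m/s. With guard (N) it stops when the force on the tool has changed by that much, and returns True; else False.
- robot.goto_joints(angles): joint-space move.
- fingers.set_gripper(opening): finger opening in m; the grip force is fixed at half the most; returns when the fingers have stopped.
- robot.pause(seconds).
- robot.ik(position, orientation): joint angles nearest the present ones, or None.
- grab_frame(name): name is "side" or "top" or "wrist"; returns the picture (480x640x3 uint8, blue, green, red); there is no depth.
- get_calibration(name): a dict with "vertical_fov" (degrees; the focal length in pixels is half the picture's height over the tangent of half this angle, whatever the lens; pixels are square), "cx", "cy" (the principal point, pixels), "k1" (the pictures are not rectified: a ray, as slopes to the right and down, at radius r is drawn at 1 + k1 r^2 times it, then the intrinsics apply), "rvec" (rotation vector, rad) and "tvec" (3), from world to camera coordinates, as OpenCV has them. Camera axes: x right, y down, z forward; pixel columns grow to the right and rows downward; lengths in m; the calibration is good to about 2 mm. A picture is of the moment at which its call begins: read the wrist's pose just before it. get_calibration takes no time and is no camera call; for the wrist camera it gives the pose at the moment of the call.
A pose or a line that the arm cannot do raises robot.IKError and nothing moves.
- robot.job_done(): hands the job in; it is judged then, once.
Trained networks look in the newest picture that a camera, given by its name, has taken for a name from the list of things; names that differ only in an ending like _2 or _b are one class to them, and where a whole thing is asked for, a point or a joint stands for the part that bears it (a point fixed in the world has none). Each returns a list of dicts, best first, with "confidence" (0 to 1); they miss things now and then, are a little off and sometimes report something else, mostly with a low value. They report only what shows in the picture. A call takes as long as a camera call.
- cut_out(camera, target): "pixels" (480x640 bool, what is visible of it) and "uv" ([column, row] in pixels, amid what is visible of it).
- mark_of(camera, target): "uv" ([column, row] in pixels: a listed point, or the origin of a listed thing).
Readings, each from a call of its own:
- robot.get_time(): time.
- robot.get_q(): joint angles.
- robot.get_qvel(): joint speeds.
- robot.get_joint_torque(): joint torques, N m.
- robot.get_tool_pos(): TCP position.
- robot.get_tcp_rot(): TCP orientation.
- robot.get_ft_force(): force on the tool from outside, world axes, zero at the start.
- robot.get_torque(): the same for the moment, N m.
- robot.get_gripper_width(): finger opening in m.
- robot.get_gripper_force(): force on a finger pad.
Only numpy, scipy, OpenCV 4.12 (cv2) and the standard library are available. Lean on these libraries where they do the work, as an engineer would, in place of code of your own. Each camera call takes 0.05 s, during which the arm holds its last target. There are 200 camera calls.

TASK

On the grey dust-extraction control box, turn the suction selector (the bar-shaped dial) three clicks clockwise from where it stands now, and leave it resting in that click. Only then switch the extraction on: push the metal toggle switch fully over, away from the box's slotted front. Do not shove aside the tools, wax and rings lying around and on the box.

Things in the scene. Friction and masses are not known exactly. Their poses are not given: they have to be found in the camera images.
- control_box: Grey metal box with an aluminium top panel, fixed to the bench: 130 mm (its x) by 220 mm (its y), panel 60 mm above the bench. Origin: centre of its underside, z up. Its -x face, with cooling slots, is the front and looks roughly to the robot. Selector at x 0, y +55 mm; the toggle switch at x 0, y -65 mm.
- dial_centre (a point): Fixed point on the selector's vertical turning axis, 83 mm above the bench, halfway up its grip bar: the place to grip it from above. The bar is 46 mm long, 14 mm wide, flat-sided, its top 97 mm above the bench; it stands centred on a round skirt 48 mm across, top 70 mm above the bench.
- pointer_tip (a point): Middle of the pointer end of the selector's bar, 23 mm from the axis, 83 mm above the bench; turns with the dial. A white line on that half of the bar's top marks it; eight black ticks on the white square plate below show the positions. At joint value q the direction from axis to pointer is 105 degrees minus q, counter-clockwise from the box's x axis.
- selector (a joint): Selector angle, rad, growing clockwise seen from above. Eight detents (clicks) 30 degrees (0.5236 rad) apart from 0 to 3.665, end stops 0.1 rad beyond. It starts resting in one of the first four. Let go, it snaps into the nearest detent; passing from one to the next takes about 0.07 N m; damped, no other friction.
- switch (a joint): Angle of the toggle switch in rad: 0 is off (leaning 26 degrees towards the box's -x front), 0.9 is on (leaning 26 degrees to the box's +x, against its stop). It stays where it is left; about 1.2 N at the tip moves it.
- switch_tip (a point): Centre of the 14 mm ball ending the switch's steel bat handle, 42 mm from its pivot (along the box's y, 69 mm above the bench, at x 0, y -65 mm of the box). Ball centre: 107 mm above the bench and 18 mm before (off) or behind (on) the pivot. The switch block is 40 by 30 mm; its boss tops out 77 mm above the bench.
- wax_block: Bystander: blue wax block, 35 x 80 x 22 mm high, loose on the bench before the box. Origin: centre of its underside.
- scriber: Bystander: steel point with wooden handle, 145 mm long, 12 mm thick, lying loose before the box. Origin on its underside near the middle.
- ring_a: Bystander: silver finger ring, 23 mm across, 6 mm high, lying loose on the box's panel between dial and switch, towards the front edge. Origin: centre of its underside.
- ring_b: Bystander: silver finger ring, 26 mm across, 9 mm high, loose on the bench left of the box. Origin: centre of its underside.
- ring_c: Bystander: silver finger ring, 22 mm across, 7 mm high, loose on the bench right of the box. Origin: centre of its underside.
- dividers: Bystander: pair of steel dividers, about 150 mm long, 8 mm high, lying loose behind the box. Origin on its underside.
- file_brush: Bystander: file brush with wooden stick, 195 mm long, 16 mm high, lying loose left of the box. Origin on its underside.

How it is judged:
By the outcome, as a careful person would: the job done as asked, in the order asked, and still so for the second after the job is handed in, with the robot touching nothing.
It also fails if it takes over 54 s, if anything falls off the work surface, if the arm or the gripper's body presses on something with over 40 N, if the wrist force passes 120 N, or if a joint passes its speed limit or range.

## Working session

There is one attempt and no reset: what is moved stays moved. The work goes in short steps, each a Python script; the robot and the scene stay as the last script left them, time stands still between calls to the robot, and variables do not carry over. Pictures are saved under pics/ and viewed, at most 10 in all, crops included, and the job is handed in when it is done.

```bash
mkdir -p pics; ls; cat > h.py <<'E'
import numpy as np, cv2
from plant import robot, fingers, grab_frame, get_calibration, cut_out, mark_of
def cam(n):
    c=get_calibration(n); f=240/np.tan(np.radians(c["vertical_fov"]/2))
    R=cv2.Rodrigues(np.array(c["rvec"],float))[0]; return c,f,R,np.array(c["tvec"],float).ravel()
def ray(n,uv,C=None):
    c,f,R,t=C or cam(n)
    K=np.array([[f,0,c["cx"]],[0,f,c["cy"]],[0,0,1.]])
    d=np.array([(uv[0]-c["cx"])/f,(uv[1]-c["cy"])/f]); s=d.copy()
    for _ in range(30): s=d/(1+c["k1"]*(s@s))
    return -R.T@t, R.T@np.array([s[0],s[1],1])
def onz(n,uv,z,C=None):
    o,d=ray(n,uv,C); return o+d*(z-o[2])/d[2]
def proj(n,P,C=None):
    c,f,R,t=C or cam(n); p=R@np.array(P)+t; s=p[:2]/p[2]; s=s*(1+c["k1"]*(s@s)); return s*f+[c["cx"],c["cy"]]
E
python3 - <<'E'
from h import *
print(robot.get_time())
for n in ["top","side"]:
    im=grab_frame(n); cv2.imwrite(f"pics/{n}0.png",im)
    for t,z in [("dial_centre",.083),("pointer_tip",.083),("switch_tip",.107),("control_box",0),("ring_a",.06)]:
        for m in mark_of(n,t)[:2]: print(n,t,m["confidence"],np.round(m["uv"],1),onz(n,m["uv"],z).round(4))
E
```

```text
pics
plant.py
0.0
top dial_centre 0.74 [279.5 237.6] [0.5681 0.0967 0.083 ]
top pointer_tip 0.89 [266.8 232.2] [0.5761 0.1173 0.083 ]
top switch_tip 0.64 [355.9 249.6] [ 0.5497 -0.0228  0.107 ]
top control_box 0.79 [308.9 245.3] [0.5682 0.0475 0.    ]
top ring_a 0.63 [220.1 249.9] [0.548  0.1935 0.06  ]
top ring_a 0.5 [400.2 242.5] [ 0.5698 -0.102   0.06  ]
side dial_centre 0.72 [307.2 242.5] [0.5654 0.1046 0.083 ]
side dial_centre 0.39 [313.9 304.8] [ 0.5435 -0.0395  0.083 ]
side pointer_tip 0.64 [314.3 232.3] [0.5832 0.1292 0.083 ]
side pointer_tip 0.26 [238.7 286.6] [0.4415 0.0235 0.083 ]
side switch_tip 0.72 [314.1 278.7] [ 0.5505 -0.0105  0.107 ]
side control_box 0.57 [316.5 301.7] [0.5679 0.0466 0.    ]
side ring_a 0.62 [343.3 370.6] [ 0.5591 -0.1458  0.06  ]
side ring_a 0.59 [286.8 285.7] [0.5165 0.0333 0.06  ]
```

```bash
python3 - <<'E'
import cv2
a=cv2.imread("pics/top0.png")[150:350,190:450]; b=cv2.imread("pics/side0.png")[180:380,190:450]
cv2.imwrite("pics/c0.png",cv2.resize(a,None,fx=3,fy=3,interpolation=2)); cv2.imwrite("pics/c1.png",cv2.resize(b,None,fx=3,fy=3,interpolation=2))
E
```

```text
(no output)
```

View pics/c0.png

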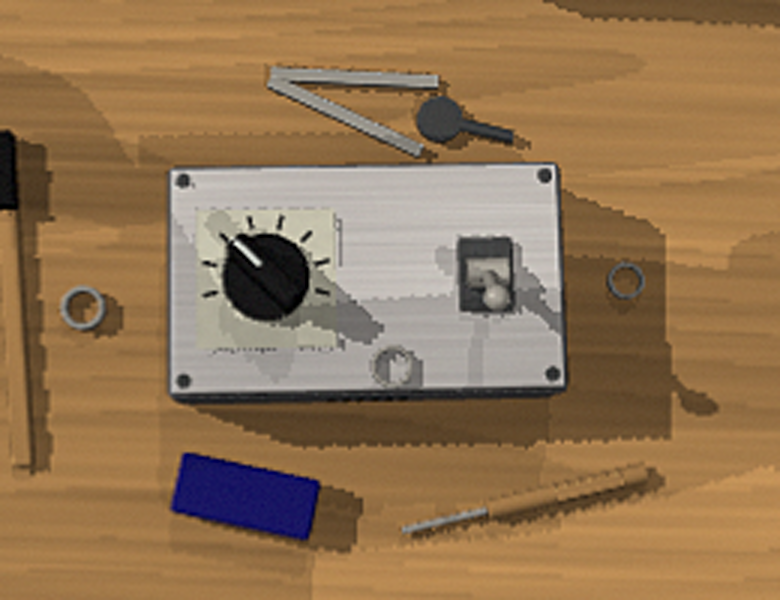

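View pics/c1.png

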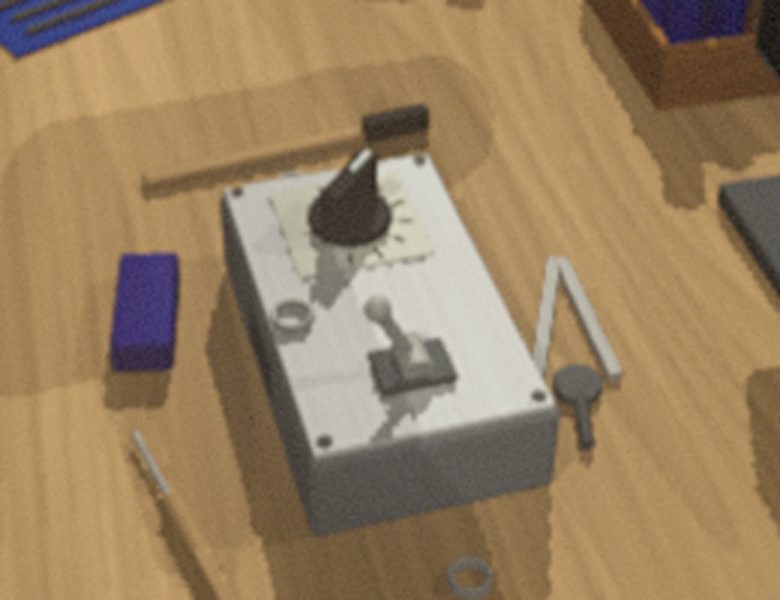

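Top view: box nearly square to the world. The pointer line sits at crop (235,237), on the third tick (index 2, 45° in the box frame), so the target is index 5 (−45°). The switch leans to the front. Ring_a is at crop (397,368). Next I'll plan the wrist yaw and take a closer look.

```bash
python3 - <<'E'
from h import *
print(robot.get_tcp_rot(), robot.hold_point_z)
C=cam("top")
for p in [(170,170),(555,163),(565,388),(170,395)]:
    print(onz("top",(190+p[0]/3,150+p[1]/3),.06,C).round(4))
for y in (45,-45,135,225,0,180):
    for P in ([.568,.1,.076],[.53,-.018,.1]):
        q=robot.ik(P,[180,0,y]); print(y,P,None if q is None else np.round(q,0))
robot.move_pose([.47,.1,.30],[180,0,45]); print(robot.get_tool_pos(),robot.get_time())
W=cam("wrist"); print(-W[2].T@W[3])
im=grab_frame("wrist"); cv2.imwrite("pics/w0.png",im)
for t,z in [("dial_centre",.083),("pointer_tip",.083),("switch_tip",.107),("control_box",0)]:
    for m in mark_of("wrist",t)[:2]: print(t,m["confidence"],np.round(m["uv"],1),onz("wrist",m["uv"],z,W).round(4))
E
```

```text
[1.79993108e+02 3.23922840e-03 1.63735351e+01] 0.0187
[0.6213 0.1537 0.06  ]
[ 0.6328 -0.0595  0.06  ]
[ 0.5079 -0.066   0.06  ]
[0.4977 0.1479 0.06  ]
45 [0.568, 0.1, 0.076] [ -3.   4. -13.  73.   0. 132.]
45 [0.53, -0.018, 0.1] [-16.  -5. -19.  76.   0. 119.]
-45 [0.568, 0.1, 0.076] [  -3.    4.  -13.   73.    0. -138.]
-45 [0.53, -0.018, 0.1] [ -16.   -5.  -19.   76.    0. -151.]
135 [0.568, 0.1, 0.076] [ -3.   4. -13.  73.   0.  42.]
135 [0.53, -0.018, 0.1] [-16.  -5. -19.  76.   0.  29.]
225 [0.568, 0.1, 0.076] [ -3.   4. -13.  73.   0. -48.]
225 [0.53, -0.018, 0.1] [-16.  -5. -19.  76.   0. -61.]
0 [0.568, 0.1, 0.076] [ -3.   4. -13.  73.   0. 177.]
0 [0.53, -0.018, 0.1] [-16.  -5. -19.  76.   0. 164.]
180 [0.568, 0.1, 0.076] [ -3.   4. -13.  73.   0.  -3.]
180 [0.53, -0.018, 0.1] [-16.  -5. -19.  76.   0. -16.]
[0.47019258 0.09938522 0.29982608] 3.225
[0.5281439  0.15679497 0.44118461]
dial_centre 0.77 [390.8 146.5] [0.5665 0.098  0.083 ]
pointer_tip 0.82 [386.9 122.6] [0.5794 0.1184 0.083 ]
switch_tip 0.76 [457.8 235.2] [ 0.5542 -0.0161  0.107 ]
control_box 0.94 [406.3 173.4] [0.5671 0.0444 0.    ]
```

View pics/w0.png

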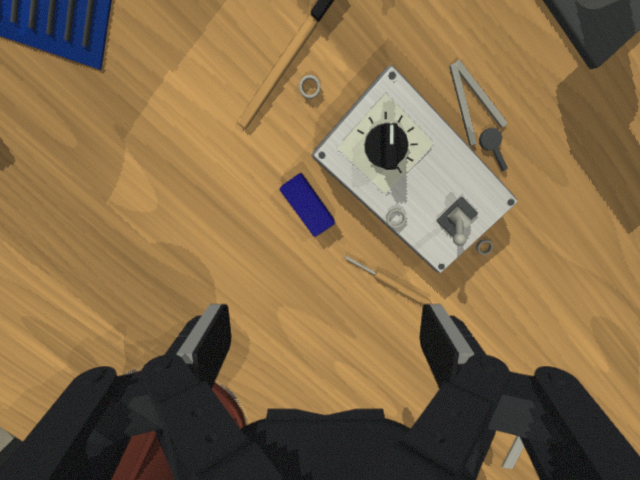

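The wrist view shows the pointer line vertical in the picture, from (391,147) to (391,124), while the network's pointer marks are a few degrees off. I'll take a closer look and measure the white line and ticks directly.

```bash
python3 - <<'E'
from h import *
fingers.set_gripper(.04)
robot.move_pose([.507,.042,.20],[180,0,45]); robot.pause(.3); print(robot.get_time())
W=cam("wrist"); print(-W[2].T@W[3])
im=grab_frame("wrist"); np.save("w1.npy",im)
import pickle; pickle.dump(W,open("W1.pkl","wb"))
for t,z in [("dial_centre",.083),("pointer_tip",.083),("switch_tip",.107),("control_box",0)]:
    for m in mark_of("wrist",t)[:1]: print(t,m["confidence"],np.round(m["uv"],1),onz("wrist",m["uv"],z,W).round(4))
# rectified maps: plane z=.061 (ticks) and z=.097 (bar top), 5 px/mm, centre at (.565,.099), x up, y left
def rect(z):
    g=np.zeros((400,400,2),np.float32)
    for r in range(0,400):
        for c in range(0,400):
            g[r,c]=proj("wrist",[.565+(200-r)/4500,.099+(200-c)/4500,z],W)
    o=cv2.remap(im,g[...,0],g[...,1],1); cv2.circle(o,(200,200),2,(0,0,255),-1)
    for k in range(8):
        a=np.radians(105-30*k+2.9); p=lambda r:(int(200-r*4500*np.sin(a)),int(200-r*4500*np.cos(a)))
        cv2.line(o,p(.024),p(.027),(0,0,255),1)
    return o
cv2.imwrite("pics/w1.png",np.hstack([rect(.061),rect(.097)]))
E
```

```text
4.8417
[0.56500183 0.10003556 0.34293808]
dial_centre 0.83 [324.6 133.9] [0.5645 0.099  0.083 ]
pointer_tip 0.88 [321.5  99.2] [0.58   0.1177 0.083 ]
switch_tip 0.59 [420.7 257.3] [ 0.5531 -0.0159  0.107 ]
control_box 0.8 [360.4 171.3] [0.5644 0.0472 0.    ]
```

View pics/w1.png

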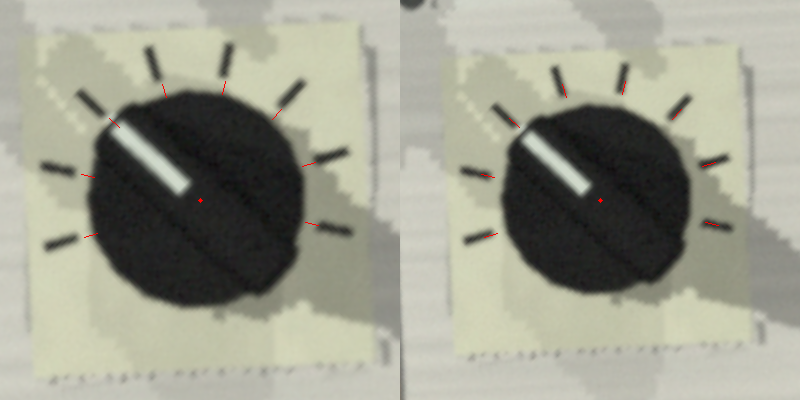

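Ticks match box yaw 2.9°, the axis is at (0.565, 0.099), and the pointer is on index 2. Now grip and turn.

```bash
python3 - <<'E'
from h import *
A=[.565,.0993]; Y=227.9
robot.move_pose([*A,.16],[180,0,Y])
print(robot.line_to([*A,.077],vel=.06,guard=8), robot.get_tool_pos(), robot.get_ft_force())
fingers.set_gripper(.0)
print(robot.get_gripper_width(),robot.get_gripper_force(),robot.get_ft_force(),robot.get_torque(),robot.get_tool_pos(),robot.get_time())
if .010<robot.get_gripper_width()<.019:
    q=np.array(robot.get_q())
    for i in range(6):
        q[5]+=15; robot.goto_joints(q); print(np.round(robot.get_ft_force(),1),np.round(robot.get_torque(),2),np.round(robot.get_tcp_rot(),1))
    robot.pause(.4)
    print(robot.get_q()[5],robot.get_tcp_rot(),robot.get_tool_pos(),robot.get_gripper_width(),robot.get_time())
E
```

```text
False [0.5653003  0.09927632 0.07746302] [-0.44264054 -0.15578134 -0.05008206]
0.01269339045305781 59.47040855884552 [-3.80046168  1.68172727  6.10939938] [ 0.5329724   0.92250145 -0.02700572] [0.56466867 0.09978418 0.0775644 ] 9.5667
[-1.2  0.2 -0.6] [-0.08  0.07  0.01] [ 180.    -0.  -146.8]
[-0.4 -0.4 -0.2] [-0.37  0.07 -0.03] [ 180.    -0.  -161.7]
[-1.7 -2.4  0.3] [-0.63  0.16  0.02] [ 180.    -0.  -176.7]
[-2.1 -3.5  0.9] [-0.95  0.24  0.03] [180.   -0.  168.4]
[-2.1 -5.4  1.4] [-1.19  0.39  0.  ] [-180.    -0.   153.4]
[-3.  -5.4  2.1] [-1.31  0.46  0.06] [-180.    -0.   138.4]
38.476843572946756 [-1.79961599e+02 -2.78250415e-02  1.38437734e+02] [0.56451638 0.09929152 0.0775712 ] 0.01281738620052214 12.1167
```

```bash
python3 - <<'E'
from h import *
fingers.set_gripper(.04)
robot.pause(.3)
robot.line_to([.565,.0993,.20],vel=.12)
# camera sits 82 mm along tool x; look at the dial
a=np.radians(138); robot.move_pose([.565-.082*np.cos(a),.099-.082*np.sin(a),.20],[180,0,138]); robot.pause(.2); print(robot.get_time())
W=cam("wrist"); im=grab_frame("wrist"); print(-W[2].T@W[3])
for t,z in [("dial_centre",.083),("pointer_tip",.083),("switch_tip",.107),("ring_a",.06)]:
    for m in mark_of("wrist",t)[:1]: print(t,m["confidence"],np.round(m["uv"],1),onz("wrist",m["uv"],z,W).round(4))
def rect(z,cx,cy,s):
    r,c=np.mgrid[0:400,0:400]; g=np.zeros((400,400,2),np.float32)
    for i in range(400):
        for j in range(400): g[i,j]=proj("wrist",[cx+(200-i)/s,cy+(200-j)/s,z],W)
    return cv2.remap(im,g[...,0],g[...,1],1)
cv2.imwrite("pics/w2.png",np.hstack([rect(.061,.565,.099,4500),rect(.107,.567,.045,1700)]))
E
```

```text
14.5833
[0.56682652 0.09926108 0.3413946 ]
dial_centre 0.77 [328.1 131. ] [0.5676 0.1013 0.083 ]
pointer_tip 0.59 [325.8 164. ] [0.5843 0.084  0.083 ]
switch_tip 0.62 [192.1 232.1] [ 0.5531 -0.0209  0.107 ]
ring_a 0.91 [401.9  38.5] [0.5549 0.1873 0.06  ]
```

View pics/w2.png

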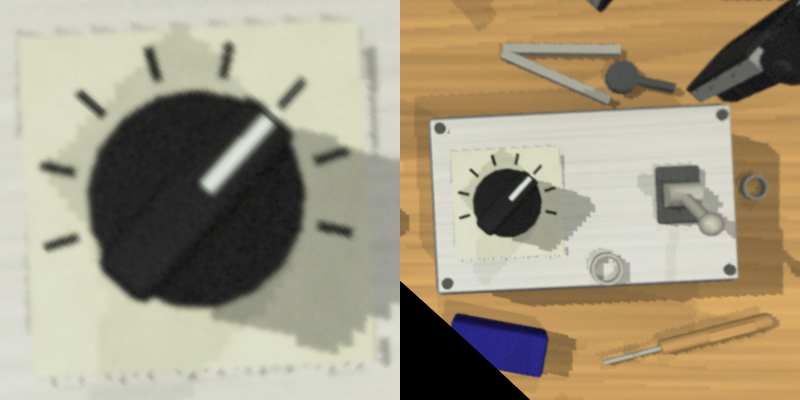

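Dial rests on the sixth tick (index 5), and the ball is at about (0.554, −0.020). Now the switch.

```bash
python3 - <<'E'
from h import *
u=np.array([np.cos(np.radians(2.9)),np.sin(np.radians(2.9))]); P=np.array([.5705,-.020])
pos=lambda d,z:[*(P+d*u),z]
fingers.set_gripper(0)
robot.move_pose(pos(-.06,.20),[180,0,182.9])
print(robot.line_to(pos(-.06,.100),vel=.12,guard=8))
hit=robot.line_to(pos(.012,.100),vel=.04,guard=8)
p=np.array(robot.get_tool_pos()); print(hit,(p[:2]-P)@u,p,robot.get_ft_force())
robot.line_to(pos(-.06,.100),vel=.12); robot.line_to(pos(-.06,.22),vel=.15)
robot.pause(.2); print(robot.get_time())
W=cam("wrist"); 
for n in ("top","side"):
    im=grab_frame(n); cv2.imwrite(f"pics/{n}3.png",im)
    for m in mark_of(n,"switch_tip")[:1]: print(n,m["confidence"],onz(n,m["uv"],.107).round(4))
a=cv2.imread("pics/top3.png")[190:300,240:400]; b=cv2.imread("pics/side3.png")[215:325,240:400]
cv2.imwrite("pics/c3.png",cv2.resize(np.hstack([a,b]),None,fx=2.5,fy=2.5,interpolation=2))
E
```

```text
False
True -5.555832477231906e-06 [ 0.57048239 -0.01976216  0.09881089] [-1.92755877 -0.54272249  1.74318826]
20.3583
top 0.56 [ 0.5883 -0.0203  0.107 ]
side 0.46 [ 0.584  -0.0227  0.107 ]
```

View pics/c3.png

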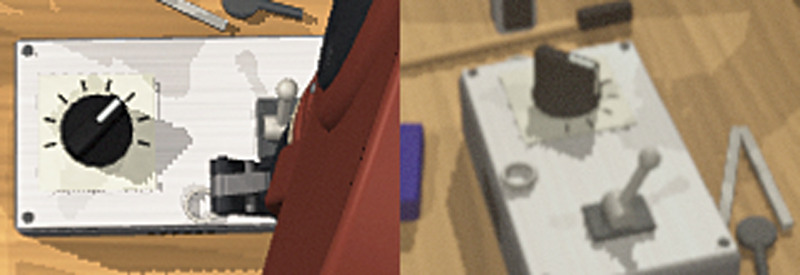

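The switch is over at the predicted stop. One firmer confirming push, then hand in.

```bash
python3 - <<'E'
from h import *
u=np.array([np.cos(np.radians(2.9)),np.sin(np.radians(2.9))]); P=np.array([.5705,-.020])
pos=lambda d,z:[*(P+d*u),z]
robot.line_to(pos(-.06,.102),vel=.15)
robot.line_to(pos(-.012,.102),vel=.06,guard=12)
hit=robot.line_to(pos(.008,.102),vel=.02,guard=15)
p=np.array(robot.get_tool_pos()); print(hit,(p[:2]-P)@u,robot.get_ft_force())
robot.line_to(pos(-.06,.102),vel=.12); robot.line_to(pos(-.06,.25),vel=.15)
robot.move_pose([.42,-.25,.3],[180,0,182.9]); robot.pause(.2)
im=grab_frame("top"); m=mark_of("top","switch_tip")[0]; print(m["confidence"],onz("top",m["uv"],.107),robot.get_time())
cv2.imwrite("pics/c4.png",cv2.resize(im[150:350,190:450],None,fx=3,fy=3,interpolation=2))
E
```

```text
True -2.690001171275354e-05 [-1.4449267  -0.37111928  1.16997845]
0.61 [ 0.59029749 -0.01937385  0.107     ] 26.2167
```

View pics/c4.png

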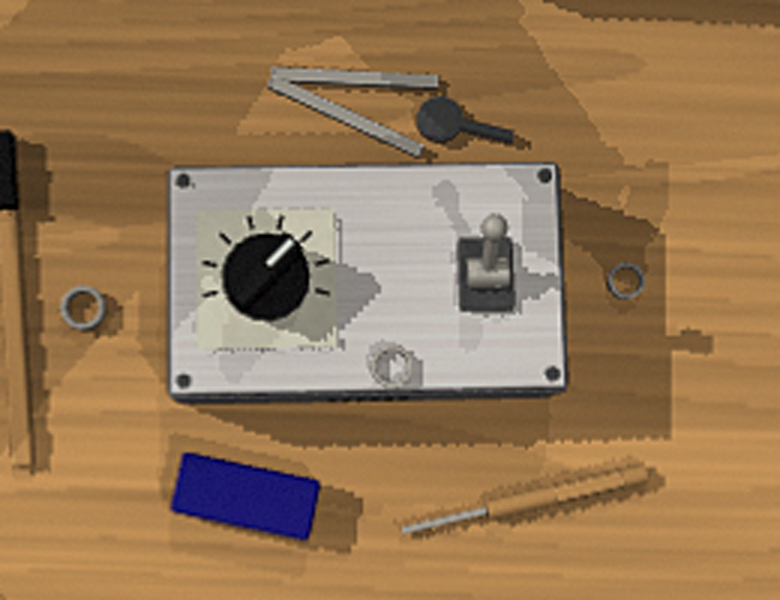

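The dial is on index 5, the switch is fully on at its stop, and the bystanders haven't moved.

```bash
python3 -c "
from plant import robot
print(robot.job_done())"
```

```text
the job is handed in; nothing more can be done
None
```

I turned the suction selector three clicks clockwise, from the third tick to the sixth, then pushed the toggle fully over to on; the final picture shows nothing else moved, and the job was handed in at about 26 s.

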